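# Raise the bench hood's sash onto its catch and slide the jar in

### The arm

A 6-joint arm with a two-finger parallel gripper is mounted at the origin on the work surface; the furniture and walls round the work are solid. World frame = base frame: x ahead of the robot, y to its left, z up, the work surface at z = 0. Lengths are in m, angles in rad, forces in N, time in s.
With the tool pointing down it reaches from about 0.25 to 0.8 m from the base axis. Payload 8.5 kg.
Tool frame: the origin (TCP) lies midway between the tips of the shut fingers; the grasp point (between the pads) lies 19 mm behind it; x points along the fingers, y is the direction in which the jaws open and shut, and the axes are right-handed (so a half turn about x gives the same grasp; the last joint's range is limited). The gripper opens to 85 mm and grips with 20 to 120 N. Pads are 22 mm wide; open, the fingers measure 114 mm over their backs; the gripper's body (76 mm by 85 mm) begins 54 mm behind the grasp point. The pads swing forward as they close: fully open they stand 13 mm farther back than shut.
Start: joints at [1.186, 0.238, -0.013, 1.319, 0, 1.571], TCP at [0.197, 0.487, 0.192] pointing down, gripper open.
Joint ranges: [-2.66, 2.66], [-1.03, 1.9], [-1.14, 1.46], [-1.82, 2.27], [-1.45, 1.34], [-3.14, 3.14]. Speed limits (rad/s): [2.22, 2.22, 2.79, 3.14, 3.14, 3.14].

### API

Orientations are given as a 3x3 rotation matrix whose columns are the frame's x, y, z axes.
In Python, from rig import robot, read_camera, camera_model, job gives the robot as it stands.
- The arm moves only by the tool servo_tool, never from a script. Its argument "increments" is a list that holds one entry, the list of rows, each a list of 6 numbers: the shift along the tool's x, y, z in m, then the turn, a rotation vector about the tool's x, y, z in rad. In form: [[[tx, ty, tz, rx, ry, rz], ...]]. A call has exactly 5 rows; each row shifts and turns the commanded pose from where the row before left it, along the tool's axes as they then stand; what a row does not reach is not made up. A row lasts 1/8 s, in which the tool goes at most 62.5 mm and 10.7 degrees, less where a joint would pass 70% of its speed; a pose out of reach is approached as far as the arm can. A call is refused whole if a number of a shift passes 0.0625 or a number of a turn 0.188, either way. A call with a gripper value outside its range is refused whole. "hand" is the opening, from -1 (shut) to 1 (fully open), so that 0 is half open, set as the call begins (left out, the last holds). The fingers move at their own pace and stop on an object; the grip force is fixed at half the most. Time passes only in rows, so rows that do not move let the fingers close, or fill a call up. It gives the time, the measured TCP pose, the force and the opening at its end, in the units of the state.
- robot.get_obs(): the state, without advancing time (a new reading comes with each control period).
- read_camera(name): name is "scene" or "top" or "wrist"; returns the picture (384x512x3 uint8, blue, green, red); there is no depth.
- camera_model(name): a dict with "fovy" (degrees; the focal length in pixels is half the picture's height over the tangent of half this angle, whatever the lens; pixels are square), "cx", "cy" (the principal point, pixels), "rvec" (rotation vector, rad) and "tvec" (3), from world to camera coordinates, as OpenCV has them. Camera axes: x right, y down, z forward; pixel columns grow to the right and rows downward; lengths in m; the calibration is good to about 2 mm. A picture is of the moment at which its call begins: read the wrist's pose just before it. camera_model takes no time and is no camera call; for the wrist camera it gives the pose at the moment of the call.
- job.close_job(): hands the job in, once; it reports no verdict.
The state is a dict: "time_s": time; "q": joint angles; "qvel": joint speeds; "effort": joint torques, N m; "ee_pos": TCP position; "orientation": TCP orientation; "wrist_force": force on the tool from outside, world axes, zero at the start; "wrist_torque": the same for the moment, N m; "width": opening from 0.0 (shut) to 1.0 (fully open).
Only numpy, scipy, OpenCV 4.12 (cv2) and the standard library are available. Lean on these libraries where they do the work, as an engineer would, in place of code of your own. Each camera call takes 0.05 s, during which the arm holds its last target. There are 200 camera calls.

### The job

Push the bench hood's sash up from under its lip to about the height mark and feel it over the spring catch there so that it stays up by itself; press gently, never more than about 22 N. Then slide the lidded sample jar through the opening until it stands upright and wholly inside the hood, without tipping it or disturbing the other loose things.

Things in the scene. Friction and masses are not known exactly. Their poses are not given: they have to be found in the camera images.
- hood: fixed bench hood on the left, its front facing the robot's right; 360 mm wide, 115 deep, white, aluminium front frame 485 high; open in front and below (bench = floor). Origin: bench level, middle of the opening, in the sash plane; x points into the hood, y to its left post (near the robot), z up. Opening 300 mm wide, inner back wall at x = 88 mm, front faces of the posts at x = -15 mm.
- sash (a joint): rise of the clear sash (m): 0 = on its lower stops (lip underside 115 mm above the bench), up is +, hard end 0.18. Rising takes 1 to 4 N upward; let go below the catch it sinks slowly to 0. Riding over the catch takes 4 to 8 N, over some 20 mm; then the push drops as it snaps under, and 5 to 10 mm on a spring buffer pushes back, 4 N more per mm. Caught, it rests on the catch.
- sash_edge (a point): lower front edge of the sash's lip, middle, at the height of the lip's underside, 42 mm in front of the sash plane; moves with the sash. The lip is an aluminium ledge along the sash's foot, 280 mm wide, 14 mm thick, standing 49 mm out from the front, its front edge rounded (radius 7 mm). Axes as the hood's.
- mark_line (a point): point of the small dark height mark with a white line on the hood's left post (near the robot), 148 mm from the middle, 215 to 240 mm above the bench: nominal height of the lip's underside on the catch. The true catch sits up to 18 mm above or below it and must be felt. It is in the dark housing on the far post, which a pin at the lip's end enters.
- sample_jar: white sample jar with a snap lid, 50 mm in diameter, 53 mm high, 70 g, upright on the bench in front of the hood, left or right of its middle. Origin at the centre of its underside, z up.
- petri_dish: covered dish, 61 mm in diameter, 16 mm high, on the bench in front of the hood on the other side from the jar; leave it alone. Origin at the centre of its underside, z up.
- dropper_bottle: brown dropper bottle, 33 mm in diameter, 104 mm high, standing near the robot; leave it alone. Origin at the centre of its underside, z up.
- stopper: rubber stopper, 24 mm in diameter and high, on the far side; leave it alone. Origin at the centre of its underside, z up.
There are look-alikes about, which are no part of the job. Several things have the shape of the sample_jar; the one meant has the colours described above.

How it is judged:
By the outcome, as a careful person would: the job done as asked, in the order asked, and still so for the second after the job is handed in, with the robot touching nothing.
It also fails if it takes over 72 s, if anything falls off the work surface, if the arm or the gripper's body presses on something with over 40 N, if the wrist force passes 120 N, or if a joint passes its speed limit or range.

## Working session

There is one attempt and no reset: what is moved stays moved. The work goes in short steps, Python scripts to look and compute and a tool call to move; the robot and the scene stay as the last step left them, time stands still between calls to the robot, and variables do not carry over. Pictures are saved under pics/ and viewed, about 8 in all and at most 12, crops included, and the job is handed in when it is done.

Besides the shell and the picture viewer there is one more tool, called after "Emit:" as name(argument=value, ...) on one line, values as JSON. servo_tool: Moves the arm, as the interface text tells. Its arguments: {"type":"object","properties":{"increments":{"type":"array"},"hand":{"type":"number"}},"required":["increments"]}

```bash
mkdir -p pics; ls
python3 - <<'E'
from rig import robot, read_camera, camera_model
import cv2, numpy as np
o=robot.get_obs(); print(o)
a=read_camera("scene"); b=read_camera("top")
cv2.imwrite("pics/scene.png",a); cv2.imwrite("pics/top.png",b)
cv2.imwrite("pics/both.png",cv2.resize(np.vstack([a,b]),(800,1200))[:0] if 0 else np.hstack([a,b])[:, :])
for n in ("scene","top"): print(n,camera_model(n))
E
```

```text
pics
{'time_s': 0.0, 'q': array([ 1.18601337e+00,  2.38782004e-01, -1.42574294e-02,  1.31915653e+00,
        3.61209566e-05,  1.57080522e+00]), 'qvel': array([-3.95869691e-05,  2.01461545e-03, -1.75588126e-04,  1.64632751e-03,
        5.26616934e-04,  1.66091698e-04]), 'effort': array([-1.37451894e-03, -5.38762736e+01,  3.46445632e+01,  1.84922788e-02,
        8.22994093e-05, -1.19396691e-05]), 'ee_pos': array([0.19688107, 0.48619622, 0.19107576]), 'orientation': array([[-5.58843028e-04,  3.75365852e-01,  9.26876564e-01],
       [-1.28373303e-03,  9.26875676e-01, -3.75366266e-01],
       [-9.99999020e-01, -1.39963288e-03, -3.61084679e-05]]), 'wrist_force': array([-0.29996654,  0.19571751,  0.16306127]), 'wrist_torque': array([-0.04890255,  0.03291312,  0.00521747]), 'width': 1.000387588240995}
scene {'fovy': 55.25320844779506, 'cx': 256.5607744662013, 'cy': 196.65814768261217, 'rvec': array([ 2.0069414 , -0.50165575,  0.2814554 ]), 'tvec': array([-0.48678892,  0.24556231,  0.73362946])}
top {'fovy': 52.565212168439984, 'cx': 257.31262757943045, 'cy': 182.8515655636563, 'rvec': array([ 2.16047391, -2.14284661,  0.13810967]), 'tvec': array([-0.01906487,  0.55071183,  1.10053839])}
```

View pics/scene.png

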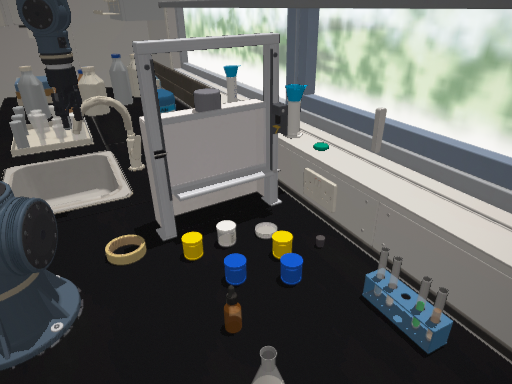

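View pics/top.png

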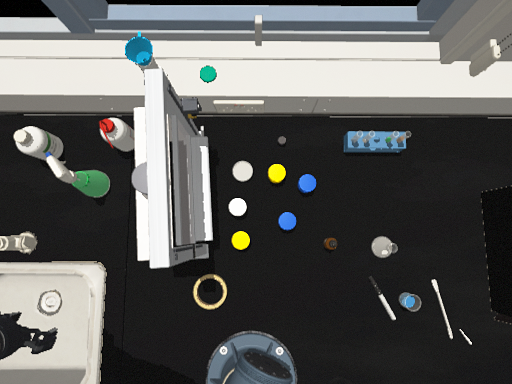

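Scene: the white jar is at (227,233), the dish at (265,230), and the lip runs from (178,192) to (265,176). The mark is at about (160,154) and the catch housing at (279,117). In the top view the jar is at (237,207) and the dish at (243,171). Other jar-shaped things: yellow at (193,246) and (282,244), blue at (235,269) and (291,268). Only the one at (227,233) is white with a lid. I'll confirm it in an enlarged crop.

Run:
```python
import cv2, numpy as np
a=cv2.imread("pics/scene.png"); b=cv2.imread("pics/top.png")
A=cv2.resize(a[95:275,130:310],None,fx=3.3,fy=3.3,interpolation=cv2.INTER_CUBIC)
B=cv2.resize(b[60:280,130:200+55],None,fx=2.7,fy=2.7,interpolation=cv2.INTER_CUBIC)
B=cv2.copyMakeBorder(B[:594],0,max(0,594-B.shape[0]),0,0,0)
cv2.imwrite("pics/cropA.png",A); 
cv2.imwrite("pics/cropB.png",B)
```

```text
(no output)
```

View pics/cropA.png

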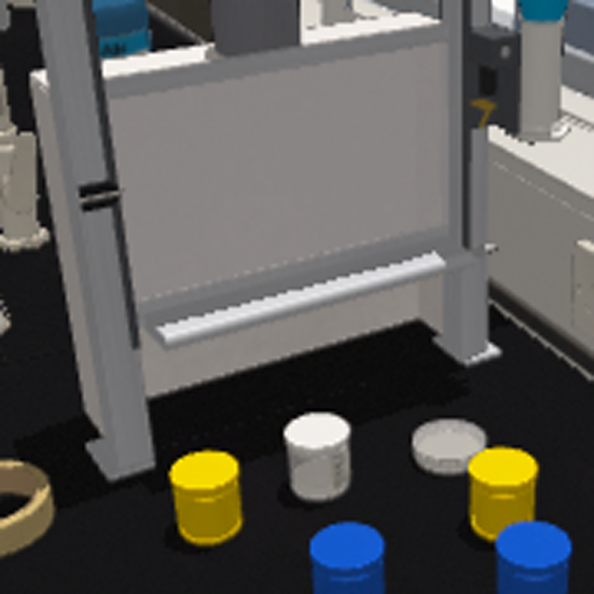

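View pics/cropB.png

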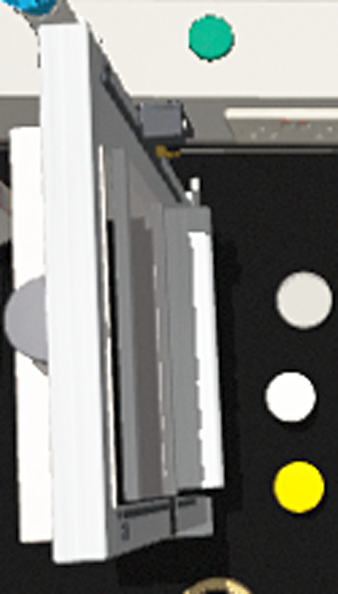

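The crops confirm it: the white lidded jar is at scene (226,233), with yellow and blue look-alikes around it. The dish is at (266,229). The lip's front edge ends at (180,198) and (264,174), and the mark is at (160,154).

```bash
cat > h.py <<'E'
import cv2, numpy as np
from rig import camera_model
def cam(n,m=None):
    m=m or camera_model(n); f=192/np.tan(np.radians(m["fovy"]/2))
    R=cv2.Rodrigues(np.array(m["rvec"]))[0]; K=np.array([[f,0,m["cx"]],[0,f,m["cy"]],[0,0,1]])
    return K,R,np.array(m["tvec"])
def ray(n,p,m=None):
    K,R,t=cam(n,m); d=R.T@np.linalg.inv(K)@[p[0],p[1],1]; return -R.T@t,d/np.linalg.norm(d)
def onz(n,p,z,m=None):
    c,d=ray(n,p,m); return c+d*(z-c[2])/d[2]
def tri(r1,r2):
    (c1,d1),(c2,d2)=r1,r2
    s=np.linalg.lstsq(np.c_[d1,-d2],c2-c1,rcond=None)[0]; a=c1+d1*s[0]; b=c2+d2*s[1]
    return (a+b)/2,np.linalg.norm(a-b)
def proj(n,X,m=None):
    K,R,t=cam(n,m); v=K@(R@np.array(X)+t); return v[:2]/v[2]
E
python3 - <<'E'
from h import *
np.set_printoptions(precision=4,suppress=True)
a=cv2.imread("pics/scene.png"); b=cv2.imread("pics/top.png")
def cen(im,seed,w=22,lo=(90,0),):
    x,y=seed; c=im[y-w:y+w,x-w:x+w]; h=cv2.cvtColor(c,cv2.COLOR_BGR2HSV)
    m=((h[...,1]<45)&(h[...,2]>95)).astype(np.uint8)
    n,l,s,ce=cv2.connectedComponentsWithStats(m); i=l[w,w]
    return ce[i]+[x-w,y-w],s[i][:4]+[x-w,y-w,0,0],s[i][4]
for nm,im,p in(("scene",a,(227,233)),("top",b,(237,207)),("scene",a,(265,230)),("top",b,(243,171))): print(nm,cen(im,p))
# lid top centre, from lid ellipse in scene crop
pj=(318/3.3+130,430/3.3+95); print("jar lid",tri(ray("scene",pj),ray("top",cen(b,(237,207))[0])))
print("dish top",onz("top",cen(b,(243,171))[0],.016))
for k,(p,q) in dict(lipL=((180,197.5),(211.9,240.4)),lipR=((264.5,174.3),(206.7,147))).items(): print(k,tri(ray("scene",p),ray("top",q)), onz("top",q,.125))
print("postL foot",onz("scene",(176.4,236),0),"postR",onz("scene",(270.9,204.7),0))
E
```

```text
scene (array([226.1471, 232.3009]), array([216, 220,  20,  26]), np.int32(442))
top (array([237.0775, 206.5572]), array([228, 198,  19,  18]), np.int32(271))
scene (array([265.1725, 229.331 ]), array([255, 222,  22,  17]), np.int32(284))
top (array([242.2389, 170.6047]), array([232, 161,  21,  21]), np.int32(339))
jar lid (array([0.4822, 0.042 , 0.051 ]), np.float64(0.004704275497418355))
dish top [0.5901 0.0309 0.016 ]
lipL (array([0.3874, 0.1028, 0.1279]), np.float64(0.005397021599529943)) [0.3847 0.1038 0.125 ]
lipR (array([0.6381, 0.1229, 0.127 ]), np.float64(0.004138709221208125)) [0.6367 0.124  0.125 ]
postL foot [0.3745 0.1327 0.    ] postR [0.6824 0.1597 0.    ]
```

Emit:
servo_tool(increments=[[[-0.01, -0.049, 0, 0, 0, 0], [-0.01, -0.049, 0, 0, 0, 0], [-0.01, -0.049, 0, 0, 0, 0], [-0.01, -0.049, 0, 0, 0, 0], [-0.01, -0.049, 0, 0, 0, 0]]], hand=-1)

```text
time_s: 0.72
ee_pos: [0.1044, 0.2578, 0.2417]
orientation: [[-0.0, 0.375, 0.927], [-0.0, 0.927, -0.375], [-1.0, -0.0, -0.0]]
wrist_force: [0.6, -0.3, 0.8]
width: -0.0
```

Emit:
servo_tool(increments=[[[0, -0.003, 0.042, 0.15, 0, 0], [0, -0.003, 0.042, 0.15, 0, 0], [0, -0.003, 0.042, 0.15, 0, 0], [0, -0.003, 0.042, 0.15, 0, 0], [0, -0.003, 0.042, 0.15, 0, 0]]])

```text
time_s: 1.35
ee_pos: [0.2555, 0.1171, 0.2416]
orientation: [[0.0, 0.908, 0.418], [-0.0, 0.418, -0.908], [-1.0, 0.0, 0.0]]
wrist_force: [0.3, 0.7, -0.1]
width: 0.001
```

Emit:
servo_tool(increments=[[[0, -0.003, 0.042, 0.15, 0, 0], [0, -0.003, 0.042, 0.15, 0, 0], [0, -0.003, 0.042, 0.15, 0, 0], [0, -0.003, 0.042, 0.15, 0, 0], [0, 0, 0, 0, 0, 0]]])

```text
time_s: 1.98
ee_pos: [0.2774, -0.0484, 0.2416]
orientation: [[-0.0, 0.985, -0.171], [-0.0, -0.171, -0.985], [-1.0, -0.0, 0.0]]
wrist_force: [-0.6, -0.0, 0.4]
width: 0.002
```

```bash
cat >> h.py <<'E'
from scipy.spatial.transform import Rotation as Ro
np.set_printoptions(precision=4,suppress=True)
O=np.array([.523,.162,0]); YAW=.084
def hood(p): 
    c,s=np.cos(YAW),np.sin(YAW); return O+np.c_[[-s,c,0],[-c,-s,0],[0,0,1]]@np.array(p)
def inhood(p):
    c,s=np.cos(YAW),np.sin(YAW); return np.c_[[-s,c,0],[-c,-s,0],[0,0,1]].T@(np.array(p)-O)
def att(tilt,yaw=None):
    a=YAW if yaw is None else yaw; t=np.radians(tilt)
    x=np.array([-np.sin(a)*np.cos(t),np.cos(a)*np.cos(t),-np.sin(t)]); y=np.array([np.cos(a),np.sin(a),0])
    return np.c_[x,y,np.cross(x,y)]
def plan(p0,R0,p1,R1,n):
    # n rows, straight line, even turn; constant rotvec in tool axes
    w=Ro.from_matrix(R0.T@R1).as_rotvec()/n; d=(np.array(p1)-p0)/n
    for i in range(n):
        R=R0@Ro.from_rotvec(w*i).as_matrix(); print("[%.4f,%.4f,%.4f, %.3f,%.3f,%.3f],"%(*(R.T@d),*w))
E
python3 - <<'E'
from h import *; from rig import robot
o=robot.get_obs(); R1=att(20); p=hood([-.13,-.03,.16]); print(p)
plan(o["ee_pos"],o["orientation"],p,R1,10)
E
```

```text
[0.5638 0.035  0.16  ]
[0.0081,0.0268,-0.0131, -0.022,0.122,-0.016],
[0.0092,0.0272,-0.0115, -0.022,0.122,-0.016],
[0.0101,0.0276,-0.0097, -0.022,0.122,-0.016],
[0.0107,0.0279,-0.0078, -0.022,0.122,-0.016],
[0.0111,0.0283,-0.0058, -0.022,0.122,-0.016],
[0.0112,0.0286,-0.0038, -0.022,0.122,-0.016],
[0.0111,0.0288,-0.0018, -0.022,0.122,-0.016],
[0.0108,0.0290,0.0001, -0.022,0.122,-0.016],
[0.0102,0.0291,0.0021, -0.022,0.122,-0.016],
[0.0094,0.0292,0.0039, -0.022,0.122,-0.016],
```

Emit:
servo_tool(increments=[[[0.008, 0.027, -0.013, -0.022, 0.122, -0.016], [0.009, 0.027, -0.0115, -0.022, 0.122, -0.016], [0.01, 0.0275, -0.0097, -0.022, 0.122, -0.016], [0.0107, 0.028, -0.0078, -0.022, 0.122, -0.016], [0.011, 0.028, -0.0058, -0.022, 0.122, -0.016]]])

```text
time_s: 2.6
ee_pos: [0.4217, -0.0025, 0.2014]
orientation: [[-0.014, 0.999, -0.052], [0.58, -0.034, -0.814], [-0.815, -0.041, -0.578]]
wrist_force: [0.1, -0.4, 0.2]
width: -0.003
```

Emit:
servo_tool(increments=[[[0.011, 0.0286, -0.0038, -0.022, 0.122, -0.016], [0.011, 0.029, -0.0018, -0.022, 0.122, -0.016], [0.011, 0.029, 0, -0.022, 0.122, -0.016], [0.01, 0.029, 0.002, -0.022, 0.122, -0.016], [0.0094, 0.029, 0.004, -0.022, 0.122, -0.016]]])

```text
time_s: 3.22
ee_pos: [0.5644, 0.0404, 0.1603]
orientation: [[-0.089, 0.996, 0.029], [0.939, 0.093, -0.332], [-0.333, -0.003, -0.943]]
wrist_force: [-0.2, -1.1, 0.1]
width: 0.001
```

Run:
```python
from h import *; from rig import robot, read_camera
o=robot.get_obs(); print(o["q"],o["ee_pos"],inhood(o["ee_pos"]),o["orientation"],o["wrist_force"])
im=read_camera("wrist"); cv2.imwrite("pics/w1.png",im); m=camera_model("wrist"); print(m)
s=read_camera("scene"); cv2.imwrite("pics/s2.png",s)
cv2.imwrite("pics/v4.png",cv2.resize(np.vstack([im,s]),(400,600)) if 0 else cv2.resize(np.hstack([im,s]),(800,300)))
```

```text
[-0.4462  0.8697  0.2492  1.919   0.9416  0.51  ] [0.5644 0.0404 0.1603] [-0.1246 -0.0311  0.1603] [[-0.0886  0.9957  0.0285]
 [ 0.9386  0.0931 -0.3321]
 [-0.3333 -0.0027 -0.9428]] [-0.1682 -1.0956  0.1289]
{'fovy': 65.1409576092296, 'cx': 254.9659773261426, 'cy': 186.15263401355352, 'rvec': array([ 2.2026,  0.0946, -0.0692]), 'tvec': array([-0.5644,  0.1423,  0.3012])}
```

View pics/v4.png

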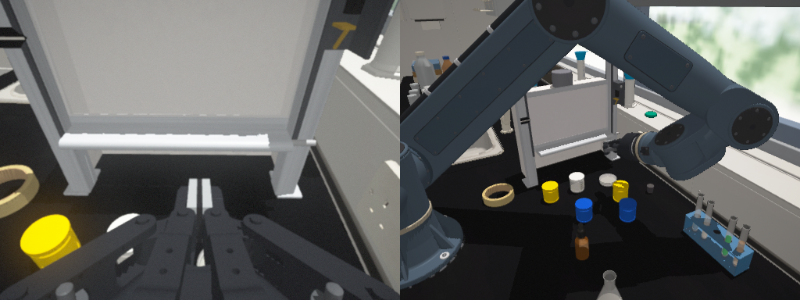

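Wrist view (left half): the lip runs from (60,140) to (300,143), the shut fingers are centred at (198,190), and the mark is at (12,38). Scene (right half): the arm is in front of the hood and clear of the jars. Next I'll check the hood frame and the mark height, then go under the lip.

Run:
```python
from h import *
for n,P in dict(lipNearLow=[-.049,.14,.122],lipFarLow=[-.049,-.14,.122],mark=[-.015,.148,.228]).items():
    print(n,"wrist/1.28",proj("wrist",hood(P))/1.28,"scene",proj("scene",hood(P)))
im=cv2.imread("pics/w1.png"); g=cv2.cvtColor(im,cv2.COLOR_BGR2GRAY)
print(g[30:64:1,0:36:4])
for c in (100,200,300): print(c,g[165:200,c])
m=tri(ray("wrist",(12,50)),ray("scene",(160.3,154.6))); print(m,inhood(m[0]))
o=[.5644,.0404,.1603]
```

```text
lipNearLow wrist/1.28 [ 56.775  146.0252] scene [179.4127 199.8629]
lipFarLow wrist/1.28 [294.7183 144.0948] scene [272.2425 173.7285]
mark wrist/1.28 [26.4842 44.1919] scene [165.9808 156.5148]
[[125 131 128 118  53  57  89 111 117]
 [130 129 130 130  56  56  73 111 115]
 [127 130 128 127  56  53  55 111 116]
 [125 127 130 129  55  58  55 111 117]
 [103 106 106 108  57  56  52 112 115]
 [ 42  44  43  44  54  55  51 118 117]
 [ 23  20  21  22  42  52  53 115 114]
 [ 21  23  17  30  27  55  49 111 113]
 [ 21  22  27  23  22  50  54 103 113]
 [ 24  26  22  27  23  42  50  99 113]
 [ 20  25  23  25  26  34  52  85 113]
 [ 24  22  27  21  27  23  54  68 113]
 [ 26  17  23  21  20  29  44  54 113]
 [ 23  15  23  27  30  23  32  43 115]
 [ 21  24  26  23  25  30  26  32 118]
 [ 28  30  26  25  25  21  23  26 105]
 [ 58  66  44  50  50  51  51  51  79]
 [113 113 107 105 108 106 106 108  41]
 [148 149 149 148 151 151 152 151  37]
 [151 151 150 151 153 153 151 151  53]
 [126 127 126 129 130 130 127 127  57]
 [ 60  56  60  61  64  62  61  64  39]
 [ 26  27  29  28  28  31  29  27  44]
 [ 14  3
[... 256 characters left out ...]
 54  59]
 [ 39  35  30  28  31  36  38  56  58]
 [ 97  83  72  73  71  74  72  62  58]
 [141 124 114 117 116 118 114  64  59]
 [145 141 135 132 130 136 135  74  58]]
100 [143 146 147 141 143 148 204 242 245 246 246 245 246 246 247 246 244 238
 233 222 211 195 180 162 151 143 137 131 128 130 127 127 129 127 122]
200 [148 149 150 148 148 147 156 210 246 248 247 246 247 248 248 249 248 246
 242 237 230 220 202 182 163 152 148 151 169 174 174 157 116  63  52]
300 [144 145 145 148 147 145 153 203 243 246 245 244 244 244 245 248 250 252
 251 247 239 232 223 201 181 162 151 147 148 163 174 174 158 116  64]
(array([0.3634, 0.132 , 0.2349]), np.float64(0.002830380514446599)) [-0.0165  0.1616  0.2349]
```

Emit:
servo_tool(increments=[[[0.005, 0, 0.014, 0, 0, 0], [0.005, 0, 0.014, 0, 0, 0], [0.005, 0, 0.014, 0, 0, 0], [0.005, 0, 0.014, 0, 0, 0], [0.005, 0, 0.014, 0, 0, 0]]])

```text
time_s: 3.95
ee_pos: [0.563, 0.0389, 0.0862]
orientation: [[-0.087, 0.996, 0.028], [0.937, 0.091, -0.336], [-0.337, -0.003, -0.941]]
wrist_force: [-0.4, 0.6, -0.1]
width: -0.001
```

Emit:
servo_tool(increments=[[[0.0, 0, 0, 0, 0, 0], [0.018, 0, -0.0064, 0, 0, 0], [0.018, 0, -0.0064, 0, 0, 0], [0.018, 0, -0.0064, 0, 0, 0], [0, 0, 0, 0, 0, 0]]])

```text
time_s: 4.58
ee_pos: [0.5574, 0.0971, 0.0869]
orientation: [[-0.089, 0.996, 0.028], [0.937, 0.093, -0.336], [-0.337, -0.004, -0.942]]
wrist_force: [0.4, 0.5, -0.2]
width: 0.001
```

Emit:
servo_tool(increments=[[[0.017, 0, -0.0063, 0, 0, 0], [0.017, 0, -0.0063, 0, 0, 0], [0.017, 0, -0.0063, 0, 0, 0], [0, 0, 0, 0, 0, 0], [0, 0, 0, 0, 0, 0]]])

```text
time_s: 5.2
ee_pos: [0.5531, 0.1495, 0.087]
orientation: [[-0.087, 0.996, 0.027], [0.938, 0.091, -0.336], [-0.337, -0.003, -0.942]]
wrist_force: [0.3, -0.2, 0.7]
width: -0.001
```

Emit:
servo_tool(increments=[[[-0.001, 0, -0.0028, 0, 0, 0], [-0.001, 0, -0.0028, 0, 0, 0], [-0.001, 0, -0.0028, 0, 0, 0], [-0.001, 0, -0.0028, 0, 0, 0], [-0.001, 0, -0.0028, 0, 0, 0]]])

```text
time_s: 5.82
ee_pos: [0.5528, 0.1502, 0.1019]
orientation: [[-0.087, 0.996, 0.027], [0.937, 0.091, -0.336], [-0.337, -0.004, -0.942]]
wrist_force: [0.7, -1.2, -0.6]
width: -0.002
```

Emit:
servo_tool(increments=[[[-0.001, 0, -0.0028, 0, 0, 0], [-0.001, 0, -0.0028, 0, 0, 0], [-0.001, 0, -0.0028, 0, 0, 0], [-0.001, 0, -0.0028, 0, 0, 0], [-0.001, 0, -0.0028, 0, 0, 0]]])

```text
time_s: 6.45
ee_pos: [0.5529, 0.1504, 0.1169]
orientation: [[-0.087, 0.996, 0.027], [0.938, 0.091, -0.336], [-0.337, -0.004, -0.942]]
wrist_force: [-0.1, -1.2, 0.1]
width: -0.003
```

Run:
```python
from h import *; from rig import robot, read_camera
print(robot.get_obs()["wrist_force"],inhood(robot.get_obs()["ee_pos"]))
im=read_camera("wrist"); s=read_camera("scene"); cv2.imwrite("pics/w2.png",im)
cv2.imwrite("pics/v5.png",np.hstack([cv2.resize(im,(400,300)),cv2.resize(s[95:230,130:310],(400,300),interpolation=2)]))
```

```text
[-0.1094 -1.1754  0.0755] [-0.0141 -0.0288  0.1169]
```

View pics/v5.png

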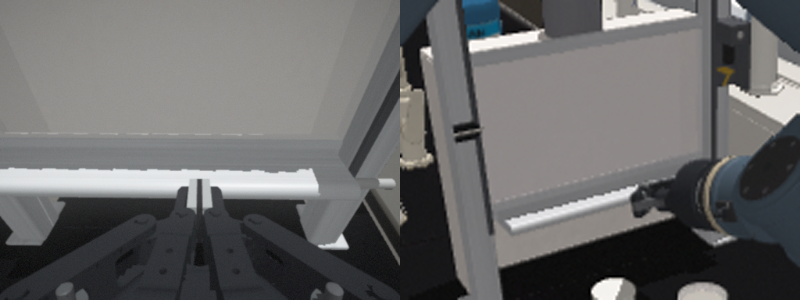

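Wrist view: the finger ends at (198,178) overlap the bright lip band (rows 170-195), so I'll check numerically whether the lip has risen.

Run:
```python
from h import *; from rig import robot
o=robot.get_obs(); R=o["orientation"]; p=o["ee_pos"]
print("tip",proj("wrist",p), [ (d,h,proj("wrist",p+R@[-d,0,-h])) for d in(0,.019,.03) for h in (0,.005,.011)])
for z in (.115,.135):
  print(z,[proj("wrist",hood([x,-.10,zz])) for x,zz in((-.049,z+.007),(-.042,z),(-.042,z+.014))],"scene near", proj("scene",hood([-.049,.14,z+.007])))
g=cv2.cvtColor(cv2.imread("pics/w2.png"),cv2.COLOR_BGR2GRAY)
for c in (150,380): print(c,g[200:262:2,c])
a=cv2.cvtColor(cv2.imread("pics/scene.png"),cv2.COLOR_BGR2GRAY)
from rig import read_camera
b=cv2.cvtColor(read_camera("scene"),cv2.COLOR_BGR2GRAY)
print(a[175:205,195]);print(b[175:205,195])
```

```text
tip [254.9417 216.5968] [(0, 0, array([254.9417, 216.5968])), (0, 0.005, array([254.929 , 209.5246])), (0, 0.011, array([254.9135, 200.8928])), (0.019, 0, array([254.9445, 229.2842])), (0.019, 0.005, array([254.9306, 221.5999])), (0.019, 0.011, array([254.9136, 212.2047])), (0.03, 0, array([254.9465, 237.8726])), (0.03, 0.005, array([254.9317, 229.7846])), (0.03, 0.011, array([254.9136, 219.8843]))]
0.115 [array([383.0297, 253.2911]), array([376.0316, 251.8243]), array([382.0317, 235.1598])] scene near [179.4127 199.8629]
0.135 [array([392.8989, 227.5234]), array([384.7932, 227.4902]), array([391.7386, 208.2003])] scene near [178.4909 192.7142]
150 [123 128 126 127 126 125 126 126 177 229 232 230 227 227 228 232 231 232
 228 225 216 202 187 169 146 130 106  50  45  41  42]
380 [124 121 119 122 124 125 123 121 122 167 206 227 224 223 226 224 228 230
 240 241 230 221 204 188 170 152 131 121  55  43  46]
[134 134 135 135 135 129 118 117 120 114 110 109 110 110 200 218 219 230
 200 164 127 112 131 137 138 136 134 134 134 135]
[138 138 139 139 138 133 122 121 122 117 113 112 113 114 206 222 223 234
 206 169 130 115 135 141 142 140 139 138 138 140]
```

Run:
```python
from h import *; from rig import robot, read_camera
o=robot.get_obs(); R=o["orientation"]; p=o["ee_pos"]
for d in (0,.019,.04): print(d,"scene",proj("scene",p-R[:,0]*d),"top",proj("top",p-R[:,0]*d),"crop",((proj("scene",p-R[:,0]*d)-[170,140])*5.7))
s=read_camera("scene"); t=read_camera("top"); cv2.imwrite("pics/t2.png",t)
A=cv2.resize(s[140:240,190:260],None,fx=5.7,fy=5.7,interpolation=2)
B=cv2.resize(t[120:220,185:255],None,fx=5.7,fy=5.7,interpolation=2)
cv2.imwrite("pics/v6.png",np.hstack([A,B]))
```

```text
0 scene [232.1604 180.451 ] top [196.6475 177.7236] crop [354.3142 230.5706]
0.019 scene [235.2738 180.6379] top [202.8729 176.8287] crop [372.0608 231.6359]
0.04 scene [238.8352 180.8516] top [209.8394 175.8274] crop [392.3605 232.8544]
```

View pics/v6.png

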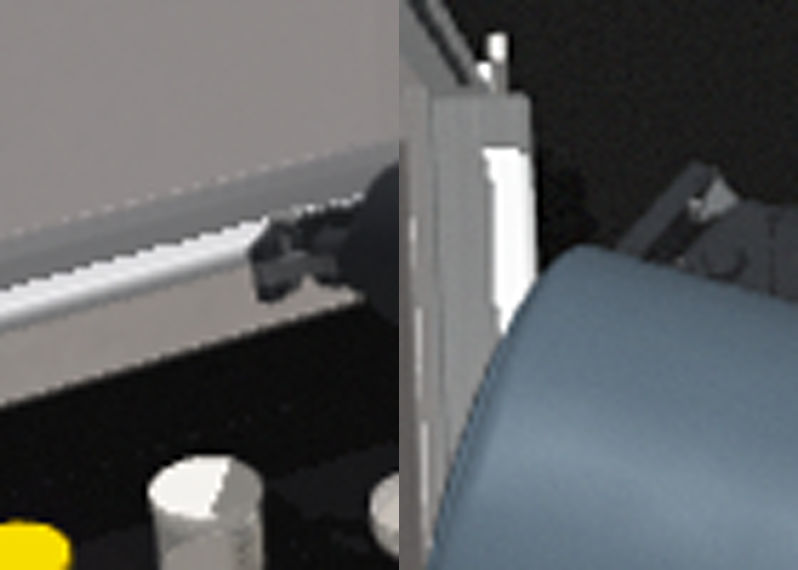

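Scene crop: the finger ends at about (255,240), right at the lip's front edge, and there is nothing dark at the projected TCP (240,230). So the finger seems to be in front of the lip, with its upper tip edge well short of the nominal TCP. I'll back off, go lower and reach deeper.

Emit:
servo_tool(increments=[[[-0.014, 0, 0.005, 0, 0, 0], [0.004, 0, 0.011, 0, 0, 0], [0.004, 0, 0.011, 0, 0, 0], [0.003, 0, 0.009, 0, 0, 0], [0.014, 0, -0.005, 0, 0, 0]]])

```text
time_s: 7.32
ee_pos: [0.5527, 0.1499, 0.0822]
orientation: [[-0.087, 0.996, 0.025], [0.938, 0.09, -0.335], [-0.336, -0.006, -0.942]]
wrist_force: [-0.4, 0.4, 0.5]
width: 0.003
```

Emit:
servo_tool(increments=[[[0.01, 0, -0.0036, 0, 0, 0], [0.01, 0, -0.0036, 0, 0, 0], [0.01, 0, -0.0036, 0, 0, 0], [0, 0, 0, 0, 0, 0], [0, 0, 0, 0, 0, 0]]])

```text
time_s: 7.95
ee_pos: [0.5498, 0.1821, 0.084]
orientation: [[-0.087, 0.996, 0.027], [0.938, 0.091, -0.336], [-0.337, -0.004, -0.942]]
wrist_force: [0.3, 0.3, -2.1]
width: 0.001
```

Emit:
servo_tool(increments=[[[-0.0007, 0, -0.0019, 0, 0, 0], [-0.0007, 0, -0.0019, 0, 0, 0], [-0.0007, 0, -0.0019, 0, 0, 0], [-0.0007, 0, -0.0019, 0, 0, 0], [-0.0007, 0, -0.0019, 0, 0, 0]]])

```text
time_s: 8.57
ee_pos: [0.5499, 0.1818, 0.0941]
orientation: [[-0.087, 0.996, 0.027], [0.938, 0.091, -0.336], [-0.337, -0.004, -0.942]]
wrist_force: [-1.3, -1.8, -2.8]
width: 0.001
```

Emit:
servo_tool(increments=[[[-0.0017, 0, -0.0047, 0, 0, 0], [-0.0017, 0, -0.0047, 0, 0, 0], [-0.0017, 0, -0.0047, 0, 0, 0], [-0.0017, 0, -0.0047, 0, 0, 0], [-0.0017, 0, -0.0047, 0, 0, 0]]])

```text
time_s: 9.2
ee_pos: [0.5499, 0.1818, 0.1193]
orientation: [[-0.087, 0.996, 0.027], [0.938, 0.091, -0.336], [-0.337, -0.004, -0.942]]
wrist_force: [-2.8, -1.1, -3.1]
width: -0.001
```

Run:
```python
from h import *; from rig import robot, read_camera
print(robot.get_obs()["wrist_force"],inhood(robot.get_obs()["ee_pos"]))
g=cv2.cvtColor(read_camera("scene"),cv2.COLOR_BGR2GRAY); print(g[165:205,195])
for r in (0,.02,.04): print(r,[proj("scene",hood([x,.09,z+r]))  for x,z in((-.049,.122),)])
```

```text
[-2.7847 -1.0833 -3.0564] [ 0.0175 -0.0285  0.1193]
[139 144 135 124 123 122 117 113 112 114 112 212 224 228 223 183 143 121
 123 138 139 138 139 140 139 140 139 138 139 139 138 138 139 141 143 140
 139 138 138 139]
0 [array([197.8926, 194.6603])]
0.02 [array([197.1804, 187.6393])]
0.04 [array([196.4537, 180.4754])]
```

Emit:
servo_tool(increments=[[[-0.0025, 0, -0.007, 0, 0, 0], [-0.0025, 0, -0.007, 0, 0, 0], [-0.0025, 0, -0.007, 0, 0, 0], [-0.0025, 0, -0.007, 0, 0, 0], [-0.0025, 0, -0.007, 0, 0, 0]]])

```text
time_s: 9.88
ee_pos: [0.5501, 0.1818, 0.1567]
orientation: [[-0.087, 0.996, 0.027], [0.938, 0.091, -0.336], [-0.337, -0.004, -0.942]]
wrist_force: [-1.6, -0.8, -2.5]
width: 0.001
```

Emit:
servo_tool(increments=[[[-0.0005, 0, -0.0014, 0, 0, 0], [-0.0005, 0, -0.0014, 0, 0, 0], [-0.0005, 0, -0.0014, 0, 0, 0], [-0.0005, 0, -0.0014, 0, 0, 0], [-0.0005, 0, -0.0014, 0, 0, 0]]])

```text
time_s: 10.5
ee_pos: [0.5502, 0.1818, 0.1636]
orientation: [[-0.087, 0.996, 0.027], [0.938, 0.091, -0.336], [-0.337, -0.004, -0.942]]
wrist_force: [-0.3, -1.0, -4.6]
width: -0.003
```

Emit:
servo_tool(increments=[[[-0.0005, 0, -0.0014, 0, 0, 0], [-0.0005, 0, -0.0014, 0, 0, 0], [-0.0005, 0, -0.0014, 0, 0, 0], [-0.0005, 0, -0.0014, 0, 0, 0], [-0.0005, 0, -0.0014, 0, 0, 0]]])

```text
time_s: 11.12
ee_pos: [0.5502, 0.1819, 0.1711]
orientation: [[-0.087, 0.996, 0.027], [0.938, 0.091, -0.336], [-0.337, -0.004, -0.942]]
wrist_force: [-0.0, -1.5, -3.2]
width: 0.002
```

Emit:
servo_tool(increments=[[[-0.0004, 0, -0.0011, 0, 0, 0], [-0.0004, 0, -0.0011, 0, 0, 0], [-0.0004, 0, -0.0011, 0, 0, 0], [-0.0004, 0, -0.0011, 0, 0, 0], [-0.0004, 0, -0.0011, 0, 0, 0]]])

```text
time_s: 11.75
ee_pos: [0.5502, 0.1818, 0.1769]
orientation: [[-0.087, 0.996, 0.027], [0.938, 0.091, -0.336], [-0.337, -0.004, -0.942]]
wrist_force: [-0.6, -0.9, -3.6]
width: -0.003
```

Emit:
servo_tool(increments=[[[-0.0004, 0, -0.0011, 0, 0, 0], [-0.0004, 0, -0.0011, 0, 0, 0], [-0.0004, 0, -0.0011, 0, 0, 0], [-0.0004, 0, -0.0011, 0, 0, 0], [-0.0004, 0, -0.0011, 0, 0, 0]]])

```text
time_s: 12.38
ee_pos: [0.5502, 0.1818, 0.1828]
orientation: [[-0.087, 0.996, 0.027], [0.938, 0.091, -0.336], [-0.337, -0.004, -0.942]]
wrist_force: [-1.8, -0.5, -3.3]
width: -0.002
```

Emit:
servo_tool(increments=[[[-0.0004, 0, -0.0011, 0, 0, 0], [-0.0004, 0, -0.0011, 0, 0, 0], [-0.0004, 0, -0.0011, 0, 0, 0], [-0.0004, 0, -0.0011, 0, 0, 0], [-0.0004, 0, -0.0011, 0, 0, 0]]])

```text
time_s: 13.0
ee_pos: [0.5502, 0.1818, 0.1886]
orientation: [[-0.087, 0.996, 0.027], [0.938, 0.091, -0.336], [-0.337, -0.004, -0.942]]
wrist_force: [-1.4, 0.2, -2.9]
width: 0.003
```

Emit:
servo_tool(increments=[[[-0.0004, 0, -0.0011, 0, 0, 0], [-0.0004, 0, -0.0011, 0, 0, 0], [-0.0004, 0, -0.0011, 0, 0, 0], [-0.0004, 0, -0.0011, 0, 0, 0], [-0.0004, 0, -0.0011, 0, 0, 0]]])

```text
time_s: 13.62
ee_pos: [0.5503, 0.1817, 0.1945]
orientation: [[-0.087, 0.996, 0.027], [0.938, 0.091, -0.336], [-0.337, -0.004, -0.942]]
wrist_force: [-0.9, 0.5, -2.9]
width: -0.003
```

Emit:
servo_tool(increments=[[[-0.0004, 0, -0.0011, 0, 0, 0], [-0.0004, 0, -0.0011, 0, 0, 0], [-0.0004, 0, -0.0011, 0, 0, 0], [-0.0004, 0, -0.0011, 0, 0, 0], [-0.0004, 0, -0.0011, 0, 0, 0]]])

```text
time_s: 14.25
ee_pos: [0.5503, 0.1817, 0.2]
orientation: [[-0.087, 0.996, 0.027], [0.937, 0.091, -0.336], [-0.337, -0.004, -0.942]]
wrist_force: [-0.7, 2.5, -7.7]
width: -0.0
```

Emit:
servo_tool(increments=[[[-0.0003, 0, -0.0008, 0, 0, 0], [-0.0003, 0, -0.0008, 0, 0, 0], [-0.0003, 0, -0.0008, 0, 0, 0], [-0.0003, 0, -0.0008, 0, 0, 0], [0, 0, 0, 0, 0, 0]]])

```text
time_s: 14.88
ee_pos: [0.5503, 0.1817, 0.2038]
orientation: [[-0.087, 0.996, 0.027], [0.938, 0.091, -0.335], [-0.337, -0.004, -0.942]]
wrist_force: [-2.3, 1.4, -8.3]
width: 0.005
```

Emit:
servo_tool(increments=[[[-0.0003, 0, -0.0008, 0, 0, 0], [-0.0003, 0, -0.0008, 0, 0, 0], [-0.0003, 0, -0.0008, 0, 0, 0], [-0.0003, 0, -0.0008, 0, 0, 0], [0, 0, 0, 0, 0, 0]]])

```text
time_s: 15.5
ee_pos: [0.5504, 0.1816, 0.2073]
orientation: [[-0.087, 0.996, 0.027], [0.938, 0.091, -0.335], [-0.337, -0.004, -0.942]]
wrist_force: [-2.5, 2.1, -8.0]
width: 0.0
```

Emit:
servo_tool(increments=[[[-0.0003, 0, -0.0008, 0, 0, 0], [-0.0003, 0, -0.0008, 0, 0, 0], [-0.0003, 0, -0.0008, 0, 0, 0], [-0.0003, 0, -0.0008, 0, 0, 0], [0, 0, 0, 0, 0, 0]]])

```text
time_s: 16.12
ee_pos: [0.5506, 0.1815, 0.211]
orientation: [[-0.086, 0.996, 0.027], [0.938, 0.091, -0.335], [-0.336, -0.003, -0.942]]
wrist_force: [-2.8, 0.3, -4.0]
width: 0.001
```

Emit:
servo_tool(increments=[[[-0.0003, 0, -0.0008, 0, 0, 0], [-0.0003, 0, -0.0008, 0, 0, 0], [-0.0003, 0, -0.0008, 0, 0, 0], [0, 0, 0, 0, 0, 0], [0, 0, 0, 0, 0, 0]]])

```text
time_s: 16.75
ee_pos: [0.5506, 0.1815, 0.2133]
orientation: [[-0.087, 0.996, 0.027], [0.938, 0.091, -0.335], [-0.336, -0.004, -0.942]]
wrist_force: [-0.5, -0.3, -3.2]
width: 0.003
```

Emit:
servo_tool(increments=[[[-0.0003, 0, -0.0008, 0, 0, 0], [-0.0003, 0, -0.0008, 0, 0, 0], [-0.0003, 0, -0.0008, 0, 0, 0], [0, 0, 0, 0, 0, 0], [0, 0, 0, 0, 0, 0]]])

```text
time_s: 17.38
ee_pos: [0.5506, 0.1815, 0.2159]
orientation: [[-0.087, 0.996, 0.027], [0.938, 0.091, -0.335], [-0.336, -0.004, -0.942]]
wrist_force: [-0.4, 0.1, 0.1]
width: -0.002
```

Emit:
servo_tool(increments=[[[-0.0003, 0, -0.0008, 0, 0, 0], [-0.0003, 0, -0.0008, 0, 0, 0], [-0.0003, 0, -0.0008, 0, 0, 0], [0, 0, 0, 0, 0, 0], [0, 0, 0, 0, 0, 0]]])

```text
time_s: 18.0
ee_pos: [0.5504, 0.1814, 0.2181]
orientation: [[-0.087, 0.996, 0.027], [0.938, 0.091, -0.336], [-0.337, -0.004, -0.942]]
wrist_force: [0.8, 0.5, -3.0]
width: 0.0
```

Emit:
servo_tool(increments=[[[-0.0003, 0, -0.0008, 0, 0, 0], [-0.0003, 0, -0.0008, 0, 0, 0], [-0.0003, 0, -0.0008, 0, 0, 0], [0, 0, 0, 0, 0, 0], [0, 0, 0, 0, 0, 0]]])

```text
time_s: 18.62
ee_pos: [0.5504, 0.1814, 0.2204]
orientation: [[-0.088, 0.996, 0.027], [0.937, 0.091, -0.336], [-0.337, -0.004, -0.942]]
wrist_force: [2.9, 3.7, -10.7]
width: 0.002
```

Buffer felt: 8 N bump, drop to 3 N, then 10.7 N. Lowering to see whether the sash stays.

Emit:
servo_tool(increments=[[[0.0007, 0, 0.0019, 0, 0, 0], [0.0014, 0, 0.0038, 0, 0, 0], [0.0014, 0, 0.0038, 0, 0, 0], [0.0014, 0, 0.0038, 0, 0, 0], [0.0014, 0, 0.0038, 0, 0, 0]]])

```text
time_s: 19.25
ee_pos: [0.5504, 0.1816, 0.2024]
orientation: [[-0.087, 0.996, 0.027], [0.938, 0.091, -0.335], [-0.337, -0.004, -0.942]]
wrist_force: [1.3, 0.0, -0.9]
width: 0.001
```

Emit:
servo_tool(increments=[[[0.0014, 0, 0.0038, 0, 0, 0], [0.0014, 0, 0.0038, 0, 0, 0], [0.0014, 0, 0.0038, 0, 0, 0], [0.0014, 0, 0.0038, 0, 0, 0], [0.0014, 0, 0.0038, 0, 0, 0]]])

```text
time_s: 19.88
ee_pos: [0.5503, 0.1817, 0.182]
orientation: [[-0.087, 0.996, 0.027], [0.938, 0.091, -0.336], [-0.337, -0.004, -0.942]]
wrist_force: [0.1, -1.0, -0.1]
width: -0.001
```

Run:
```python
from h import *; from rig import robot, read_camera
o=robot.get_obs(); print(o["q"],o["wrist_force"],inhood(o["ee_pos"]))
g=cv2.cvtColor(read_camera("scene"),cv2.COLOR_BGR2GRAY); print(g[120:180,195])
for r in (0,.11,.12,.13): print(r,[proj("scene",hood([x,.09,z+r]))  for x,z in((-.049,.122),)])
```

```text
[-0.2416  0.7014  0.0156  1.6275  1.0962  0.7739] [ 0.1047 -1.028  -0.1142] [ 0.0174 -0.0288  0.182 ]
[138 139 138 138 139 139 138 138 139 138 134 126 123 124 120 114 113 113
 213 224 224 228 189 149 124 113 134 138 139 139 139 139 140 138 137 137
 138 138 138 138 138 140 139 139 140 139 139 141 141 141 140 139 139 140
 139 139 139 139 141 139]
0 [array([197.8926, 194.6603])]
0.11 [array([193.7893, 154.21  ])]
0.12 [array([193.3926, 150.2984])]
0.13 [array([192.9915, 146.3451])]
```

Run:
```python
from h import *; from rig import robot
for n,p in dict(jar=(237,206.5),blue1=(287,221),yel1=(240.5,240),yel2=(277,173),blue2=(307,184),drop=(330.5,243)).items():
    print(n,inhood(onz("top",p,.1 if n=="drop" else .053)))
print("jar tri",inhood([.4822,.042,.051]))
o=robot.get_obs(); p=o["ee_pos"]; R=o["orientation"]
A=hood([-.19,-.029,.182]); print("seg1"); plan(p,R,A,R,5)
print("seg2"); plan(A,R,hood([-.21,.051,.14]),att(45),5)
```

```text
jar [-0.1151  0.0529  0.053 ]
blue1 [-0.254   0.1048  0.053 ]
yel1 [-0.1185  0.1481  0.053 ]
yel2 [-0.237 -0.035  0.053]
blue2 [-0.3205  0.0035  0.053 ]
drop [-0.3626  0.174   0.1   ]
jar tri [-0.1162  0.0507  0.051 ]
seg1
[-0.0391,-0.0003,0.0139, 0.000,0.000,0.000],
[-0.0391,-0.0003,0.0139, 0.000,0.000,0.000],
[-0.0391,-0.0003,0.0139, 0.000,0.000,0.000],
[-0.0391,-0.0003,0.0139, 0.000,0.000,0.000],
[-0.0391,-0.0003,0.0139, 0.000,0.000,0.000],
seg2
[-0.0008,-0.0160,0.0093, 0.000,-0.088,0.002],
[-0.0000,-0.0160,0.0093, 0.000,-0.088,0.002],
[0.0008,-0.0160,0.0093, 0.000,-0.088,0.002],
[0.0016,-0.0160,0.0092, 0.000,-0.088,0.002],
[0.0024,-0.0160,0.0090, 0.000,-0.088,0.002],
```

Emit:
servo_tool(increments=[[[-0.039, 0, 0.014, 0, 0, 0], [-0.039, 0, 0.014, 0, 0, 0], [-0.039, 0, 0.014, 0, 0, 0], [-0.039, 0, 0.014, 0, 0, 0], [-0.039, 0, 0.014, 0, 0, 0]]])

```text
time_s: 20.55
ee_pos: [0.5692, -0.0259, 0.1819]
orientation: [[-0.087, 0.996, 0.027], [0.938, 0.091, -0.335], [-0.336, -0.004, -0.942]]
wrist_force: [0.7, -0.6, 0.8]
width: -0.002
```

Run:
```python
from h import *; from rig import robot
o=robot.get_obs(); p=o["ee_pos"]; R=o["orientation"]; print(inhood(p))
plan(p,R,hood([-.16,.052,.13]),att(55),5)
```

```text
[-0.1911 -0.0303  0.1819]
[0.0095,-0.0164,0.0077, 0.000,-0.123,0.002],
[0.0103,-0.0164,0.0065, 0.000,-0.123,0.002],
[0.0110,-0.0164,0.0052, 0.000,-0.123,0.002],
[0.0116,-0.0164,0.0038, 0.000,-0.123,0.002],
[0.0119,-0.0164,0.0023, 0.000,-0.123,0.002],
```

Emit:
servo_tool(increments=[[[0.0095, -0.0164, 0.0077, 0, -0.123, 0.002], [0.0103, -0.0164, 0.0065, 0, -0.123, 0.002], [0.011, -0.0164, 0.0052, 0, -0.123, 0.002], [0.0116, -0.0164, 0.0038, 0, -0.123, 0.002], [0.012, -0.0164, 0.0023, 0, -0.123, 0.002]]], hand=-0.3)

```text
time_s: 21.18
ee_pos: [0.4844, -0.0006, 0.13]
orientation: [[-0.044, 0.997, 0.07], [0.57, 0.082, -0.818], [-0.821, 0.003, -0.571]]
wrist_force: [-0.4, 0.5, -0.4]
width: 0.35
```

Run:
```python
from h import *; from rig import robot, read_camera
o=robot.get_obs(); print(o["width"],inhood(o["ee_pos"]),o["orientation"][:,0])
R=o["orientation"]
im=read_camera("wrist"); s=read_camera("scene"); cv2.imwrite("pics/w3.png",im)
print("tip",proj("wrist",o["ee_pos"]),"jar base back",proj("wrist",hood([-.1405,.052,0])),"lid c",proj("wrist",hood([-.1155,.052,.053])))
cv2.imwrite("pics/v7.png",np.hstack([cv2.resize(im,(400,300)),cv2.resize(s[95:290,130:390],(400,300),interpolation=2)]))
```

```text
0.3496960630463871 [-0.1588  0.0521  0.13  ] [-0.0442  0.5696 -0.8207]
tip [257.1002 219.2883] jar base back [256.0319 225.6124] lid c [256.36  189.852]
```

View pics/v7.png

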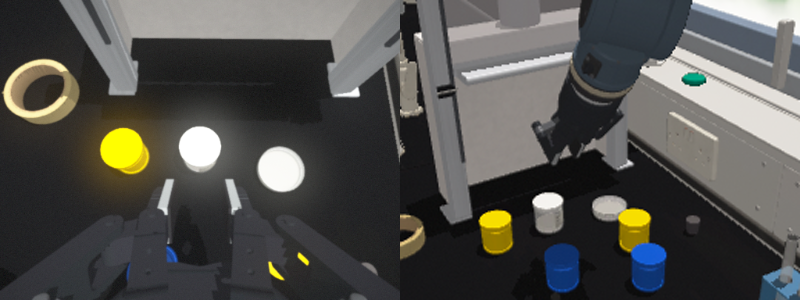

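Wrist view: the jar is centred between the open finger tips (165,182) and (233,182), with its lid at (200,147). Scene: the sash is still up and the loose things are undisturbed. Descending behind the jar.

Emit:
servo_tool(increments=[[[0.012, 0, 0.0085, 0, 0, 0], [0.012, 0, 0.0085, 0, 0, 0], [0.012, 0, 0.0085, 0, 0, 0], [0.012, 0, 0.0085, 0, 0, 0], [0, 0, 0, 0, 0, 0]]])

```text
time_s: 21.9
ee_pos: [0.484, -0.0005, 0.0696]
orientation: [[-0.048, 0.997, 0.068], [0.574, 0.083, -0.815], [-0.817, -0.001, -0.576]]
wrist_force: [-0.1, 1.3, -0.3]
width: 0.353
```

Emit:
servo_tool(increments=[[[0.007, 0, 0.005, 0, 0, 0], [0.007, 0, 0.005, 0, 0, 0], [0.007, 0, 0.005, 0, 0, 0], [0.007, 0, 0.005, 0, 0, 0], [0.006, 0, 0.0045, 0, 0, 0]]])

```text
time_s: 22.52
ee_pos: [0.4848, -0.001, 0.0287]
orientation: [[-0.046, 0.997, 0.069], [0.573, 0.083, -0.815], [-0.818, 0.002, -0.575]]
wrist_force: [-0.5, 0.3, 0.9]
width: 0.35
```

Run:
```python
from h import *; from rig import robot, read_camera
o=robot.get_obs(); print(o["wrist_force"],inhood(o["ee_pos"]))
im=read_camera("wrist"); s=read_camera("scene"); cv2.imwrite("pics/w4.png",im)
cv2.imwrite("pics/v8.png",np.hstack([cv2.resize(im,(400,300)),cv2.resize(s[170:300,160:333],(400,300),interpolation=2)]))
```

```text
[-0.5393  0.3377  0.8816] [-0.1593  0.0517  0.0287]
```

View pics/v8.png

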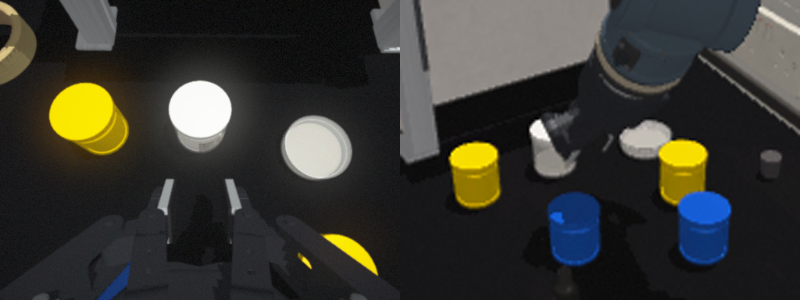

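Wrist view: the jar is at (200,110), in front of and between the tips (165,182) and (233,182). The dish and blue jar are clear of the gripper. Pushing along the hood's x.

Emit:
servo_tool(increments=[[[0.005, 0, 0.0035, 0, 0, 0], [0.0046, 0, -0.0066, 0, 0, 0], [0.0046, 0, -0.0066, 0, 0, 0], [0.0046, 0, -0.0066, 0, 0, 0], [0.0046, 0, -0.0066, 0, 0, 0]]])

```text
time_s: 23.25
ee_pos: [0.4822, 0.0317, 0.0234]
orientation: [[-0.046, 0.996, 0.07], [0.573, 0.084, -0.815], [-0.818, 0.002, -0.575]]
wrist_force: [0.3, -0.3, 0.3]
width: 0.353
```

Emit:
servo_tool(increments=[[[0.0046, 0, -0.0066, 0, 0, 0], [0.0046, 0, -0.0066, 0, 0, 0], [0.0046, 0, -0.0066, 0, 0, 0], [0.0046, 0, -0.0066, 0, 0, 0], [0.0046, 0, -0.0066, 0, 0, 0]]])

```text
time_s: 23.88
ee_pos: [0.4789, 0.0715, 0.0234]
orientation: [[-0.046, 0.997, 0.069], [0.573, 0.083, -0.815], [-0.818, 0.002, -0.575]]
wrist_force: [-0.4, -1.5, 1.4]
width: 0.351
```

```bash
cat > j.py <<'E'
from h import *; from rig import robot, read_camera
o=robot.get_obs(); print(o["wrist_force"],inhood(o["ee_pos"]))
im=read_camera("wrist"); cv2.imwrite("pics/wl.png",im); h=cv2.cvtColor(im,cv2.COLOR_BGR2HSV)
n,l,s,c=cv2.connectedComponentsWithStats(((h[...,2]>235)&(h[...,1]<40)).astype(np.uint8))
for i in range(1,n):
    if s[i][4]>1000: print(s[i],c[i],inhood(onz("wrist",c[i],.053)))
s=read_camera("scene"); cv2.imwrite("pics/sl.png",s)
cv2.imwrite("pics/vl.png",np.hstack([cv2.resize(im,(400,300)),cv2.resize(s[110:260,140:340],(400,300),interpolation=2)]))
E
python3 j.py
```

```text
[-0.4447 -1.5084  1.3872] [-0.0864  0.0516  0.0234]
[ 212  177   88   87 5337] [254.5417 217.0129] [-0.0926  0.0522  0.053 ]
```

View pics/vl.png

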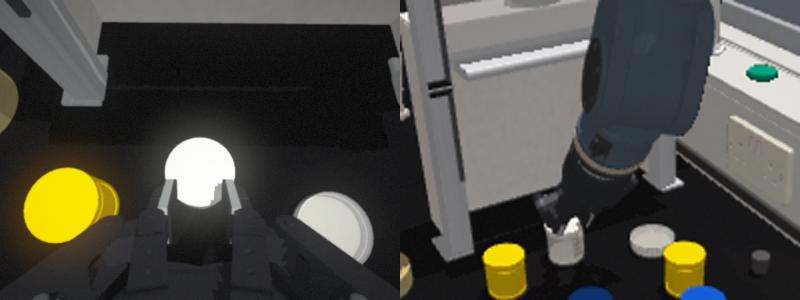

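Wrist view: the lid at (200,172) touches the finger tips at (165,185) and (233,185), which look to be at about lid height. That push is too high and could tip the jar. I'll back off, lower the tool and continue from there.

Emit:
servo_tool(increments=[[[-0.0052, 0, 0.0074, 0, 0, 0], [-0.0052, 0, 0.0074, 0, 0, 0], [0.006, 0, 0.0042, 0, 0, 0], [0.006, 0, 0.0042, 0, 0, 0], [0.006, 0, 0.0042, 0, 0, 0]]])

```text
time_s: 24.6
ee_pos: [0.4801, 0.0532, 0.0007]
orientation: [[-0.047, 0.997, 0.069], [0.573, 0.083, -0.815], [-0.818, 0.001, -0.575]]
wrist_force: [0.4, -0.1, 0.9]
width: 0.349
```

```bash
python3 j.py
```

```text
[ 0.4287 -0.1179  0.9398] [-0.1048  0.0519  0.0007]
[ 207  129   98   92 7072] [255.7098 174.3681] [-0.0947  0.0519  0.053 ]
```

Emit:
servo_tool(increments=[[[0, 0, 0, 0, 0.087, 0], [0, 0, 0, 0, 0.087, 0], [0, 0, 0, 0, 0, 0], [0.0057, 0, -0.0057, 0, 0, 0], [0.0057, 0, -0.0057, 0, 0, 0]]])

```text
time_s: 25.32
ee_pos: [0.479, 0.0701, 0.0019]
orientation: [[-0.057, 0.996, 0.061], [0.705, 0.084, -0.705], [-0.707, 0.003, -0.707]]
wrist_force: [-1.4, 0.0, 1.4]
width: 0.35
```

Emit:
servo_tool(increments=[[[0.0057, 0, -0.0057, 0, 0, 0], [0.0057, 0, -0.0057, 0, 0, 0], [0.0057, 0, -0.0057, 0, 0, 0], [0.0057, 0, -0.0057, 0, 0, 0], [0.0057, 0, -0.0057, 0, 0, 0]]])

```text
time_s: 25.95
ee_pos: [0.4757, 0.1098, 0.0015]
orientation: [[-0.058, 0.997, 0.06], [0.705, 0.083, -0.704], [-0.706, 0.002, -0.708]]
wrist_force: [0.3, -1.1, 0.8]
width: 0.349
```

```bash
python3 j.py
```

```text
[ 0.314  -1.0878  0.8206] [-0.048   0.0515  0.0015]
[ 208  191   98   43 3070] [256.3469 209.5456] [-0.0645  0.0513  0.053 ]
```

Run:
```python
from h import *
print(inhood(onz("wrist",(256,191),.053))-[.025,0,0])
import cv2
s=cv2.imread("pics/sl.png"); w=cv2.imread("pics/wl.png")
cv2.imwrite("pics/vl.png",np.hstack([cv2.resize(w,(400,300)),cv2.resize(s[140:260,150:310],(400,300),interpolation=2)]))
```

```text
[-0.08    0.0515  0.053 ]
```

View pics/vl.png

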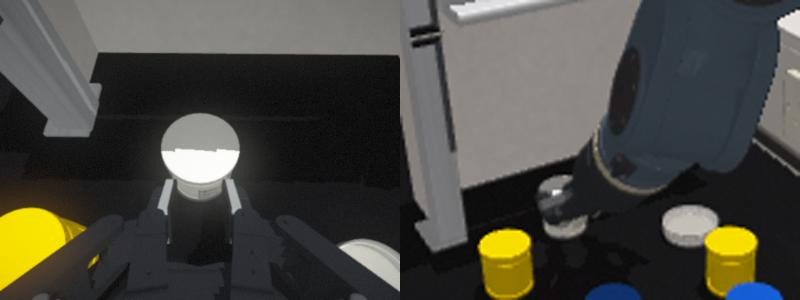

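Wrist view: the lid is whole at (201,149) and sits above the fingers, which now push on the jar's lower body. The jar is upright at x_h ≈ -55 mm, and the dish is clear. About 98 mm to go.

Emit:
servo_tool(increments=[[[0.0057, 0, -0.0057, 0, 0, 0], [0.0057, 0, -0.0057, 0, 0, 0], [0.0057, 0, -0.0057, 0, 0, 0], [0.0057, 0, -0.0057, 0, 0, 0], [0.0057, 0, -0.0057, 0, 0, 0]]])

```text
time_s: 26.68
ee_pos: [0.4723, 0.1501, 0.0015]
orientation: [[-0.058, 0.997, 0.06], [0.705, 0.083, -0.704], [-0.706, 0.002, -0.708]]
wrist_force: [0.0, -0.5, -0.3]
width: 0.349
```

Emit:
servo_tool(increments=[[[0.0057, 0, -0.0057, 0, 0, 0], [0.0057, 0, -0.0057, 0, 0, 0], [0.0057, 0, -0.0057, 0, 0, 0], [0.0057, 0, -0.0057, 0, 0, 0], [0.0057, 0, -0.0057, 0, 0, 0]]])

```text
time_s: 27.3
ee_pos: [0.4689, 0.1902, 0.0016]
orientation: [[-0.058, 0.997, 0.06], [0.706, 0.083, -0.704], [-0.706, 0.002, -0.708]]
wrist_force: [0.4, 0.0, -0.1]
width: 0.348
```

Emit:
servo_tool(increments=[[[0.0045, 0, -0.0045, 0, 0, 0], [0.0045, 0, -0.0045, 0, 0, 0], [0.003, 0, -0.003, 0, 0, 0], [0, 0, 0, 0, 0, 0], [0, 0, 0, 0, 0, 0]]])

```text
time_s: 27.92
ee_pos: [0.4676, 0.2065, 0.0016]
orientation: [[-0.058, 0.997, 0.06], [0.705, 0.083, -0.704], [-0.706, 0.002, -0.708]]
wrist_force: [-0.2, 1.0, -1.1]
width: 0.35
```

Run:
```python
from h import *; from rig import robot, read_camera
o=robot.get_obs(); print(o["wrist_force"],inhood(o["ee_pos"]))
im=read_camera("wrist"); cv2.imwrite("pics/wl.png",im); g=cv2.cvtColor(im,cv2.COLOR_BGR2GRAY)
print(g[100:300:3,256]); print(g[190,150:360:4])
for x in (.03,.04,.05): print(x,proj("wrist",hood([x,.052,.053])),proj("wrist",hood([x+.025,.052,.053])))
print(proj("wrist",hood([.088,.052,0])))
s=read_camera("scene"); cv2.imwrite("pics/sl.png",s)
```

```text
[-0.234   1.0417 -1.0672] [0.049  0.0515 0.0016]
[232 232 233 232 234 232 232 232 230 232 234 236 235 232 232 240 241 240
 242 241 242 242 242 242 241 241 241 241 241 242 241 241 241 242 242 242
 242 243 241 241 241 242 241 241 242 232 248 238 198 209 206 195 122  63
  59  56  53  56  52  51  53  60  62  55  46  39  43]
[ 52  52  54  55  55  52  53  56  57  57  64  66  66  67 211 240 240 240
 240 242 242 241 241 241 241 242 240 241 241 241 242 241 241 241 240 240
 241 240 241 123  71  68  65  60  62  63  57  59  54  56  55  54  44]
0.03 [254.1454 212.9323] [254.1407 167.9705]
0.04 [254.1434 194.108 ] [254.139  151.8034]
0.05 [254.1416 176.42  ] [254.1374 136.5439]
[254.2746 166.5006]
```

Emit:
servo_tool(increments=[[[-0.005, 0, 0.005, 0, 0, 0], [-0.01, 0, 0.01, 0, 0, 0], [-0.012, 0, 0.012, 0, 0, 0], [-0.014, 0, 0.014, 0, 0, 0], [-0.014, 0, 0.014, 0, 0, 0]]])

```text
time_s: 28.65
ee_pos: [0.4742, 0.128, 0.0015]
orientation: [[-0.057, 0.997, 0.06], [0.706, 0.083, -0.704], [-0.706, 0.002, -0.708]]
wrist_force: [0.9, -0.0, -0.4]
width: 0.351
```

Emit:
servo_tool(increments=[[[-0.014, 0, 0.014, 0, 0, 0], [-0.03, 0, 0, 0, 0, 0], [-0.04, 0, 0, 0, 0, 0], [-0.04, 0, 0, 0, 0, 0], [-0.04, 0, 0, 0, 0, 0]]])

```text
time_s: 29.28
ee_pos: [0.4842, 0.0021, 0.1084]
orientation: [[-0.057, 0.997, 0.06], [0.706, 0.083, -0.704], [-0.706, 0.002, -0.708]]
wrist_force: [0.7, -0.7, -0.1]
width: 0.351
```

Emit:
servo_tool(increments=[[[-0.02, 0, -0.02, 0, 0, 0], [-0.02, 0, -0.02, 0, 0, 0], [-0.02, 0, -0.02, 0, 0, 0], [0, 0, 0, 0, 0, 0], [0, 0, 0, 0, 0, 0]]])

```text
time_s: 29.9
ee_pos: [0.484, 0.0031, 0.1918]
orientation: [[-0.058, 0.997, 0.06], [0.706, 0.083, -0.704], [-0.706, 0.002, -0.708]]
wrist_force: [0.2, 0.3, 0.2]
width: 0.347
```

Run:
```python
from h import *; from rig import robot, read_camera
o=robot.get_obs(); print(o["time_s"],o["wrist_force"],inhood(o["ee_pos"]))
im=read_camera("wrist"); s=read_camera("scene"); t=read_camera("top")
for P in ([.044,.052,0],[.044,.052,.053]): print(proj("wrist",hood(P))*400/512,(proj("scene",hood(P))-[120,90])*400/230)
g=cv2.cvtColor(s,cv2.COLOR_BGR2GRAY); print(g[130:150,195])
cv2.imwrite("pics/vl.png",np.hstack([cv2.resize(im,(400,300)),cv2.resize(s[90:300,120:350],(400,365),interpolation=2)[:300]]))
```

```text
29.9 [0.1688 0.3083 0.2252] [-0.1551  0.0522  0.1918]
[199.365  110.6761] [139.7821 219.0338]
[199.3631  92.7848] [137.0025 191.5027]
[135 125 123 123 120 114 113 113 212 224 223 228 188 149 123 113 133 138
 138 139]
```

View pics/vl.png

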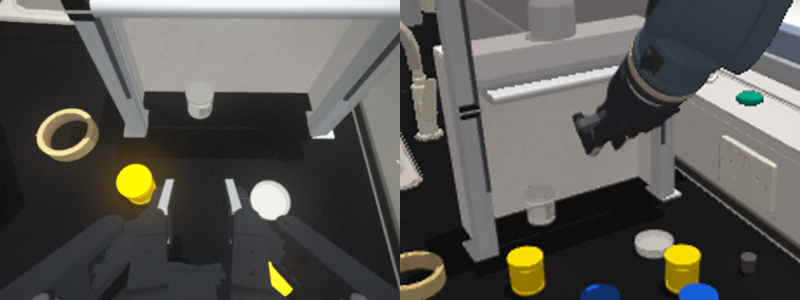

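The jar stands upright inside the hood, at wrist (200,100) and scene crop (540,205), where I projected it. The lip is still at row 138, and the robot touches nothing. Handing in.

```bash
python3 -c "
from rig import job; print(job.close_job())"
```

```text
the job is handed in; nothing more can be done
None
```

The sash is up on its catch and the white sample jar stands upright inside the hood. I handed the job in after about 30 s of robot time.

- **Sash:** I pushed it up from under the lip. The force read about 8 N over the catch, dropped to about 3 N as it snapped under, then rose to about 11 N on the buffer, the highest reading I saw. I lowered the tool and the sash stayed. In the last scene picture the lip was at the same image row as right after the catch, a rise of roughly 0.13 m.
- **Jar:** I pushed it through the opening with the part-open fingers. The last wrist-camera measurement put its centre about 44 mm behind the sash plane and 52 mm left of the middle.
- **Last checks:** The last picture shows the jar upright where I expected it, and the dish and stopper look undisturbed. The wrist force was near zero with the arm clear. I did not measure the loose things' positions again, and the dropper bottle was outside the last crop.
- **What disagreed:** The fingertips turned out to end some 25–35 mm short of the stated TCP. My first lift therefore passed in front of the lip, and my first push met the jar near its lid. I corrected both by reaching deeper and lower, and nothing tipped.

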